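Index the film feeder's star wheel through its access slot

ROBOT

A 7-joint arm with a two-finger parallel gripper is mounted at the origin on the work surface. World frame = base frame: x ahead of the robot, y to its left, z up, the work surface at z = 0. Lengths are in m, angles in rad, forces in N, time in s.
With the tool pointing down it reaches from about 0.35 to 0.9 m from the base axis. Payload 19.9 kg.
Tool frame: the origin (TCP) lies midway between the tips of the shut fingers; the grasp point (between the pads) lies 19 mm behind it; y points along the fingers, z is the direction in which the jaws open and shut, and the axes are right-handed (so a half turn about y gives the same grasp; the last joint's range is limited). The gripper opens to 94 mm and grips with 3 to 60 N. Pads are 16 mm wide; open, the fingers measure 119 mm over their backs; the gripper's body (75 mm by 177 mm) begins 78 mm behind the grasp point.
Start: joints at [1.284, 0.417, -0.01, 1.614, 0.005, 1.111, -0.053], TCP at [0.152, -0.606, 0.205] pointing down, gripper open.
Joint ranges: [-2.81, 2.81], [-0.39, 2.02], [-1.27, 1.25], [0.06, 2.57], [-1.19, 4.33], [0.19, 2], [-2.82, 2.82]. Speed limits (rad/s): [1.89, 1.89, 2.39, 2.39, 3.01, 3.01, 3.01].

INTERFACE

Orientations are given as a unit quaternion [x, y, z, w].
In Python, from bench import * gives the robot as it stands.
- The arm moves only by the tool carry_out, never from a script. Its argument "moves" is a list of rows, each a list of 5 numbers: the shift along the world's x, y, z in cm, then the turn about the world's z in rad, then the closure in counts, from 0 (fully open) to 255 (shut). A call has 1 to 12 rows; each row shifts and turns the pose as measured when the row begins; what a row does not reach is not made up. A row lasts 1/8 s, in which the tool goes at most 62.5 mm and 10.7 degrees, less where a joint would pass 70% of its speed; a pose out of reach is approached as far as the arm can. A call is refused whole if a number of a shift passes 6.25 or a number of a turn 0.188, either way. A call with a gripper value outside its range is refused whole. The fingers move at their own pace and stop on an object; "grip_force" is the grip in N (left out, the last holds). Time passes only in rows, so rows that do not move let the fingers close. It gives the time, the measured TCP pose, the force and the opening at its end, in the units of the state.
- observe(): the state, without advancing time (a new reading comes with each control period).
- camera(name): name is "scene" or "top" or "wrist"; returns a dict with "img" (400x640x3 uint8, red, green, blue), "fov_y" (degrees; the focal length in pixels is half the picture's height over the tangent of half this angle, whatever the lens; pixels are square), "cx", "cy" (the principal point, pixels), "R" (3x3) and "t" (3): a world point X has camera coordinates R X + t; the wrist camera has in their place "tool_from_camera" (4x4, takes a point from camera to tool coordinates, whose origin is the TCP and whose axes are the tool frame's). Camera axes: x right, y down, z forward; pixel columns grow to the right and rows downward; lengths in m; the calibration is good to about 2 mm. A picture is of the moment at which its call begins: read the wrist's pose just before it. There is no depth.
- close_job(): hands the job in, once; it reports no verdict.
The state is a dict: "t": time; "joint_positions": joint angles; "qd": joint speeds; "joint_efforts": joint torques, N m; "position": TCP position; "ee_rot": TCP orientation; "wrist_force": force on the tool from outside, world axes, zero at the start; "wrist_torque": the same for the moment, N m; "grip_width": finger opening in m.
Only numpy, scipy, OpenCV 4.12 (cv2) and the standard library are available. Lean on these libraries where they do the work, as an engineer would, in place of code of your own. Each camera call takes 0.05 s, during which the arm holds its last target.

TASK

On the green film feeder, reach down through the slot in the cover with the closed fingertips and push the star wheel round tooth by tooth in the direction of the white arrow (about two teeth), until the red tooth stands at the brass pointer. Leave the wheel of the grey spare feeder and the cream slide tray as they are, and come clear when done.

Things in the scene. Friction and masses are not known exactly. Their poses are not given: they have to be found in the camera images.
- feeder: Green film feeder fixed on the table, 50 mm high. Origin on its star wheel's vertical axis at table height, z up. In its frame (mm): housing x -100 to 82, y -120 to 85; slot in the 6 mm cover (top z 50) x -80 to -30, y -105 to 55, open below to the inner floor at z 8; white arrow beside the slot points to +y; brass pointer at (66, -38). The clear window showing the rest of the wheel is solid.
- star_wheel (a joint): Turn of the green feeder's steel star wheel, rad, growing clockwise from above (pushes teeth in the slot to +y); 0: red tooth at the pointer. Starts -2.25 to -1.65, stops -2.6 and 1.2. Needs about 3 N at a tooth, stays where left. Hub radius 26 mm; six radial teeth 10 mm wide, to radius 68 mm, z 22 to 40 mm, at angles q + 30 + 60k degrees clockwise from the feeder's -x.
- spare_red_tip (a point): Tip of the red tooth (radius 68 mm, height 40 mm) of the spare feeder's wheel. The spare, on the other side of the table's middle line, is built exactly like the green feeder but painted grey. Its wheel must not be turned.
- slide_tray: Loose cream plastic slide tray, an open box 200 x 75 x 55 mm with seven dividers; origin at the centre of its underside, long side along its x. A bystander to leave in place at one side.

How it is judged:
At the end, for the whole second after the job is handed in: The green feeder's star wheel is at rest with its red tooth within 0.21 rad (12 degrees, about 14 mm at the tooth's tip) of the brass pointer; the spare feeder's red tooth tip is within 12 mm and the slide tray within 20 mm of where they started (value of joint star_wheel between -0.21 and 0.21 rad and velocity of joint star_wheel between -0.05 and 0.05 rad/s and distance of spare_red_tip from where it was at the start of the episode below 0.012 m and distance of slide_tray from where it was at the start of the episode below 0.02 m); the robot touches nothing.
It fails at once if the spare feeder's wheel is turned (its red tooth tip moves more than 12 mm) (distance of spare_red_tip from where it was at the start of the episode above 0.012 m).
It fails at once if the slide tray is shifted by more than 20 mm (distance of slide_tray from where it was at the start of the episode above 0.02 m).
It also fails if it takes over 45 s, if anything falls off the work surface, if the arm or the gripper's body presses on something with over 40 N, if the wrist force passes 120 N, or if a joint passes its speed limit or range.

## Working session

There is one attempt and no reset: what is moved stays moved. The work goes in short steps, Python scripts to look and compute and a tool call to move; the robot and the scene stay as the last step left them, time stands still between calls to the robot, and variables do not carry over. Pictures are saved under pics/ and viewed, and the job is handed in when it is done.

Besides the shell and the picture viewer there is one more tool, called in YAML: its name, and indented under it one key for each argument. carry_out: Moves the arm, as the interface text tells. Its arguments: {"type":"object","properties":{"moves":{"type":"array"},"grip_force":{"type":"number"}},"required":["moves"]}

```bash
mkdir -p pics; ls
python3 - <<'E'
from bench import *
import cv2,numpy as np
s=observe();print({k:np.round(v,3) for k,v in s.items()})
for n in ("scene","top"):
    c=camera(n);cv2.imwrite(f"pics/{n}0.png",c["img"][:,:,::-1]);np.savez(f"{n}0.npz",**c)
    print(n,c["fov_y"],c["cx"],c["cy"],np.round(c["R"],3),np.round(c["t"],3))
E
```

```text
pics
{'t': np.float64(0.0), 'joint_positions': array([ 1.283,  0.418, -0.01 ,  1.614,  0.005,  1.111, -0.053]), 'qd': array([ 0.002,  0.001, -0.001, -0.001,  0.002, -0.   , -0.   ]), 'joint_efforts': array([-1.0000e-03, -8.5123e+01,  6.3800e-01, -4.2600e+01, -4.9000e-02,
        1.8000e-02,  0.0000e+00]), 'position': array([ 0.152, -0.606,  0.205]), 'ee_rot': array([-0.087,  0.702, -0.701,  0.087]), 'wrist_force': array([-0.071, -0.78 , -0.149]), 'wrist_torque': array([ 0.018, -0.008, -0.058]), 'grip_width': np.float64(0.094)}
scene 47.520473526204185 318.6144059356471 203.25287234326595 [[-0.174  0.985 -0.   ]
 [ 0.77   0.136 -0.624]
 [-0.614 -0.109 -0.782]] [ 0.086 -0.402  1.86 ]
top 52.282550380554284 321.2007515680762 189.37785505822768 [[ 0.02  -1.    -0.008]
 [-0.998 -0.02  -0.052]
 [ 0.052  0.009 -0.999]] [1.000e-03 6.020e-01 1.179e+00]
```

View pics/scene0.png

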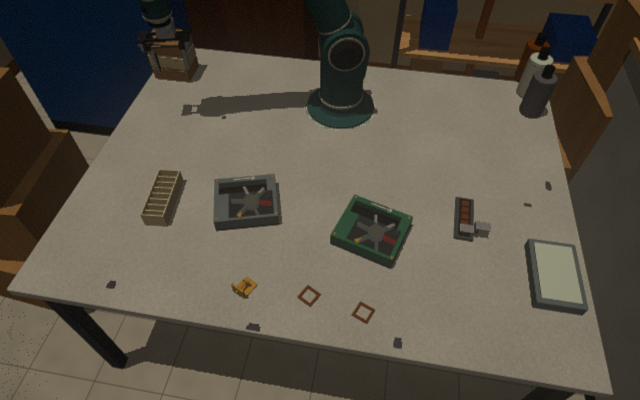

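View pics/top0.png

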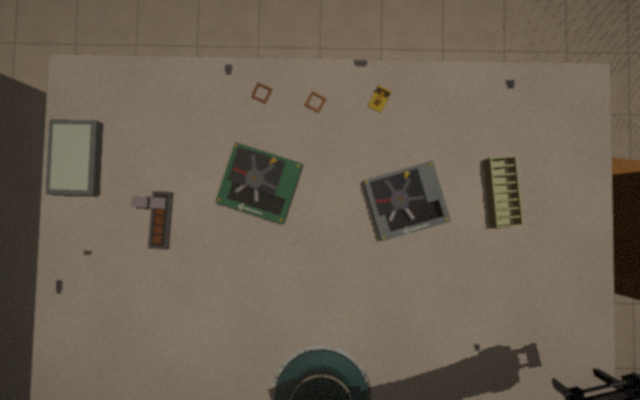

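```bash
cat > h.py <<'E'
import numpy as np,cv2
def ray(c,u,v):
    f=200/np.tan(np.radians(float(c["fov_y"]))/2)
    d=c["R"].T@np.array([(u-c["cx"])/f,(v-c["cy"])/f,1]);o=-c["R"].T@c["t"];return o,d
def onz(c,u,v,z):
    o,d=ray(c,u,v);return o+d*(z-o[2])/d[2]
def proj(c,P):
    f=200/np.tan(np.radians(float(c["fov_y"]))/2)
    X=c["R"]@P+c["t"];return f*X[0]/X[2]+c["cx"],f*X[1]/X[2]+c["cy"]
E
python3 - <<'E'
from h import *
for n,(x0,y0,x1,y1) in {"top":(205,130,315,235),"scene":(320,185,425,275)}.items():
    c=np.load(n+"0.npz");im=c["img"]
    h=cv2.cvtColor(im,cv2.COLOR_RGB2HSV)
    m=cv2.inRange(h,(50,90,25),(85,255,255));m2=np.zeros_like(m);m2[y0:y1,x0:x1]=m[y0:y1,x0:x1]
    cs,_=cv2.findContours(m2,0,2);k=max(cs,key=cv2.contourArea);k=cv2.convexHull(k)
    b=cv2.approxPolyN(k,4)[0] if hasattr(cv2,"approxPolyN") else cv2.boxPoints(cv2.minAreaRect(k))
    print(n,b.tolist())
    for u,v in b: print(np.round(onz(c,u,v,.05),4))
    cv2.imwrite(f"pics/{n}0z.png",cv2.resize(np.clip(im[y0:y1,x0:x1,::-1]*1.6,0,255).astype(np.uint8),None,fx=5.4,fy=5.4,interpolation=cv2.INTER_CUBIC))
E
```

```text
top [[291, 181], [288, 187], [279, 187], [288, 181]]
[0.6226 0.0991 0.05  ]
[0.6053 0.1073 0.05  ]
[0.6048 0.133  0.05  ]
[0.6225 0.1077 0.05  ]
scene [[351, 242], [331, 235], [351, 201], [356, 215]]
[0.6922 0.1356 0.05  ]
[0.6773 0.0717 0.05  ]
[0.5333 0.1147 0.05  ]
[0.5873 0.1378 0.05  ]
```

View pics/top0z.png

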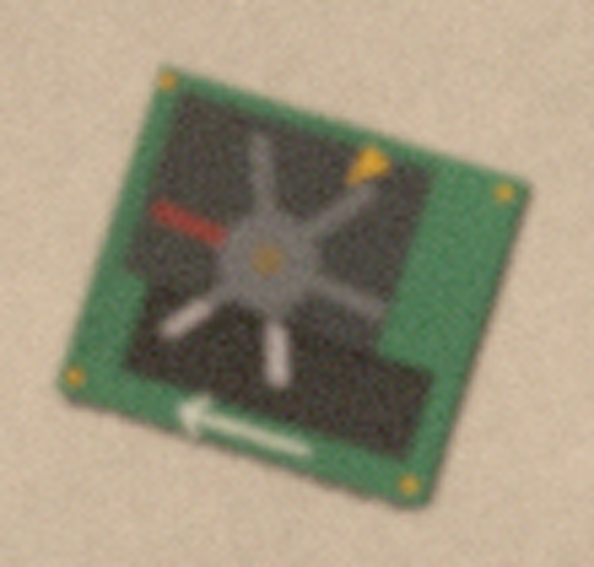

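View pics/scene0z.png

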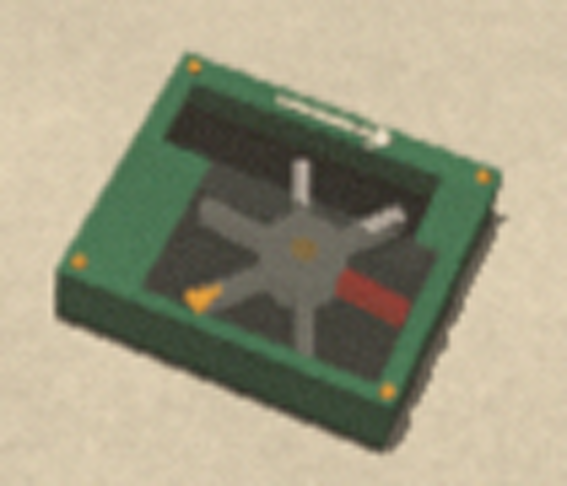

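```bash
cat >> h.py <<'E'
def fit(W,F):
    # rigid 2D: W = R F + t
    a=np.mean(F,0);b=np.mean(W,0);f=F-a;w=W-b
    th=np.arctan2((f[:,0]*w[:,1]-f[:,1]*w[:,0]).sum(),(f*w).sum())
    R=np.array([[np.cos(th),-np.sin(th)],[np.sin(th),np.cos(th)]]);return th,b-R@a,R
E
python3 - <<'E'
from h import *
F=np.array([[82,85],[82,-120],[-100,85],[-100,-120]])/1000.
Z={"top":([(163,67),(528,185),(60,395),(425,508)],(205,130),(267,258),(165,210)),
   "scene":([(390,408),(60,272),(500,175),(185,55)],(320,185),(303,247),(402,305))}
for n,(q,o,hub,red) in Z.items():
    c=np.load(n+"0.npz");g=lambda p,z:onz(c,p[0]/5.4+o[0]-.4,p[1]/5.4+o[1]-.4,z)[:2]
    W=np.array([g(p,.05) for p in q]);th,t,R=fit(W,F)
    print(n,np.round(W,3).tolist(),"th",np.degrees(th),"t",t,"res mm",np.round((W-F@R.T-t)*1e3,1).tolist())
    h=(g(hub,.04)-t)@R;r=(g(red,.04)-t)@R;print("hub",h*1e3,"red",r*1e3)
    d=r-0; print("cw angle red from -x",np.degrees(np.arctan2(d[1],-d[0])))
E
```

```text
top [[0.732, 0.263], [0.672, 0.068], [0.556, 0.312], [0.501, 0.118]] th -16.207728988142847 t [0.62881267 0.20465611] res mm [[0.4, -0.1], [-1.7, 1.2], [-0.2, -1.9], [1.5, 0.7]]
hub [2.18943926 2.83667611] red [10.41368596 62.83721645]
cw angle red from -x 99.40980846407264
scene [[0.735, 0.263], [0.677, 0.071], [0.564, 0.314], [0.506, 0.121]] th -16.653244558879894 t [0.63415049 0.20623211] res mm [[-2.2, -1.5], [-1.0, 3.0], [1.5, -2.1], [1.6, 0.6]]
hub [-5.06368711 -2.12828374] red [ 7.06542494 63.4466337 ]
cw angle red from -x 96.35428470623826
```

```bash
cat > pose.py <<'E'
import numpy as np
T=np.array([.631,.2055]);th=np.radians(-16.4);R=np.array([[np.cos(th),-np.sin(th)],[np.sin(th),np.cos(th)]])
w=lambda x,y:R@np.array([x,y])/1000+T
E
python3 - <<'E'
from bench import *
from pose import *
from scipy.spatial.transform import Rotation as Ro
s=observe();M=Ro.from_quat(s["ee_rot"]).as_matrix();print(M.round(3));z=M[:,2];print("jaw yaw",np.arctan2(z[1],z[0]),"want",th)
for p in [(-52,-62),(-52,10),(-52,-65)]:print(p,w(*p).round(4))
E
```

```text
[[-0.97  -0.     0.243]
 [-0.243  0.001 -0.97 ]
 [ 0.    -1.    -0.001]]
jaw yaw -1.3250174864247044 want -0.28623399732707
(-52, -62) [0.5636 0.1607]
(-52, 10) [0.5839 0.2298]
(-52, -65) [0.5628 0.1578]
```

carry_out:
  moves:
    - [5, 3, 1, 0.1, 255]
    - [5, 3, 1, 0.1, 255]
    - [5, 3, 0, 0.1, 255]
    - [4, 4, 0, 0.1, 255]
    - [4, 4, 0, 0.1, 255]
    - [4, 4, 0, 0.1, 255]
    - [4, 4, 0, 0.1, 255]
    - [3, 5, 0, 0.1, 255]
    - [2, 5, 0, 0.1, 255]
    - [2, 5, 0, 0.1, 255]
    - [1, 5, 0, 0, 255]
    - [0, 5, 0, 0, 255]

```text
t: 1.6
position: [0.5486, -0.09, 0.2219]
ee_rot: [-0.422, 0.57, -0.567, 0.419]
wrist_force: [0.3, -0.1, 0.3]
grip_width: 0.0006
```

carry_out:
  moves:
    - [0.4, 5, 0, 0, 255]
    - [0.4, 5, 0, 0, 255]
    - [0.4, 5, 0, 0, 255]
    - [0.3, 5, 0, 0, 255]
    - [0, 4, 0, 0, 255]
    - [0, 0, 0, 0, 255]

```text
t: 2.35
position: [0.5614, 0.1616, 0.2207]
ee_rot: [-0.424, 0.57, -0.566, 0.419]
wrist_force: [-0.3, -1.4, 0.1]
grip_width: 0.0002
```

Run:
```python
from bench import *
from pose import *
import cv2
from scipy.spatial.transform import Rotation as Ro
s=observe();M=Ro.from_quat(s["ee_rot"]).as_matrix();z=M[:,2];print(s["position"],"turn",th-np.arctan2(z[1],z[0]),"to go cm",(w(-52,-62)-s["position"][:2])*100,M[:,1].round(3))
for n in ("wrist","top"):
    c=camera(n);np.savez(n+"1.npz",**c);cv2.imwrite(f"pics/{n}1.png",np.clip(c["img"][:,:,::-1]*1.4,0,255).astype(np.uint8))
print(np.load("wrist1.npz")["tool_from_camera"].round(3))
```

```text
[0.56136308 0.16158361 0.22074839] turn 0.007494057336446702 to go cm [ 0.22474273 -0.08793211] [-0.008  0.002 -1.   ]
[[-0.001  0.965  0.262 -0.077]
 [-0.    -0.262  0.965 -0.178]
 [ 1.     0.001  0.001 -0.   ]
 [ 0.     0.     0.     1.   ]]
```

View pics/wrist1.png

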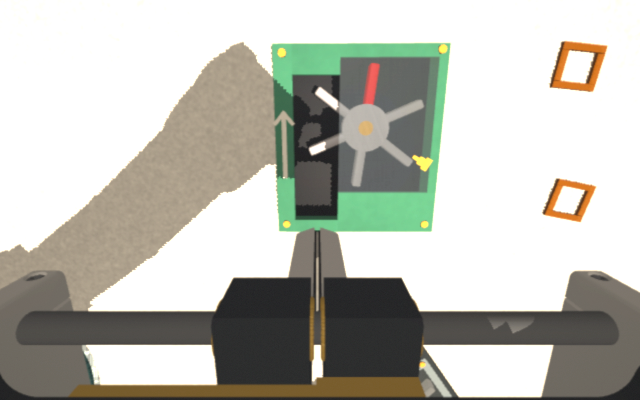

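Run:
```python
from bench import *
from pose import *
from h import fit
from scipy.spatial.transform import Rotation as Ro
s=observe();M=np.eye(4);M[:3,:3]=Ro.from_quat(s["ee_rot"]).as_matrix();M[:3,3]=s["position"]
c=np.load("wrist1.npz");A=M@c["tool_from_camera"];f=200/np.tan(np.radians(float(c["fov_y"]))/2)
def g(u,v,z):
    d=A[:3,:3]@np.array([(u-c["cx"])/f,(v-c["cy"])/f,1]);o=A[:3,3];return (o+d*(z-o[2])/d[2])[:2]
F=np.array([[-100,85],[82,85],[82,-120],[-100,-120]])/1e3
W=np.array([g(u,v,.05) for u,v in [(272,44),(450,43),(432,231),(279,231)]])
t,o,r=fit(W,F);print(W.round(4).tolist(),np.degrees(t),o,((W-F@r.T-o)*1e3).round(1).tolist())
for n,p,z in [("hub",(366,127),.04),("redtip",(375,65),.04),("slotBL",(296,219),.05),("slotBR",(337,219),.05),("slotTL",(293,75),.05)]:
    print(n,((g(*p,z)-T)@R*1e3).round(1))
print(f)
```

```text
[[0.5592, 0.3102], [0.7315, 0.2582], [0.6737, 0.0639], [0.5006, 0.1163]] -16.746367891503745 [0.62989751 0.20129269] [[0.5, -1.4], [-1.4, -0.9], [-0.1, 1.2], [1.0, 1.1]]
hub [ 0.8 -3.5]
redtip [ 8.4 60.5]
slotBL [ -79.4 -107.6]
slotBR [ -31.3 -107.9]
slotTL [-78.   50.4]
313.67709210178134
```

carry_out:
  moves:
    - [0.2, -0.3, -5, 0.007, 255]
    - [0, 0, -5, 0, 255]
    - [0, 0, -4, 0, 255]
    - [0, 0, 0, 0, 255]

```text
t: 2.95
position: [0.5653, 0.1478, 0.0776]
ee_rot: [-0.422, 0.57, -0.568, 0.418]
wrist_force: [-0.3, 0.1, 0.4]
grip_width: 0.0005
```

```bash
sed -i 's/.631,.2055/.6305,.203/' pose.py
python3 - <<'E'
from bench import *
from pose import *
import cv2
s=observe();print(s["position"],(s["position"][:2]-T)@R*1e3)
c=camera("scene");cv2.imwrite("pics/s2.png",cv2.resize(np.clip(c["img"][120:280,260:440,::-1]*1.6,0,255).astype(np.uint8),None,fx=3.7,fy=3.7))
E
```

```text
[0.56532981 0.14779383 0.07758921] [-46.9316805  -71.36029971]
```

View pics/s2.png

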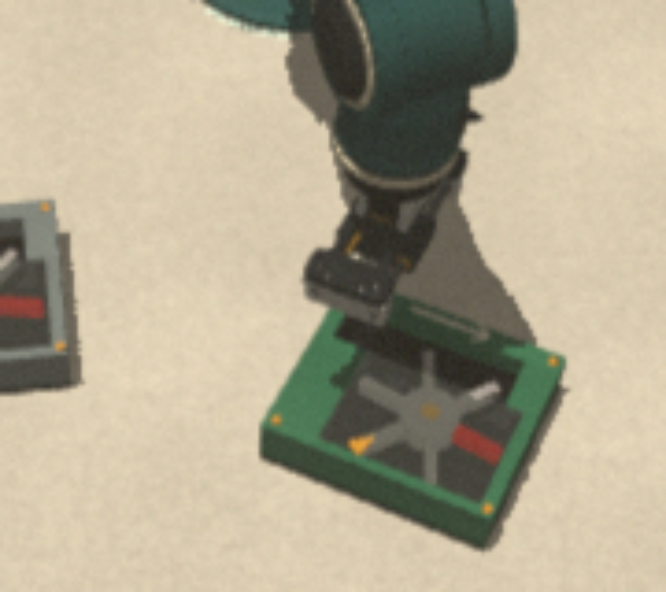

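carry_out:
  moves:
    - [-0.3, 0.7, 0, 0, 255]
    - [0, 0, -1.5, 0, 255]
    - [0, 0, 0, 0, 255]

```text
t: 3.38
position: [0.5655, 0.1555, 0.0676]
ee_rot: [0.419, -0.569, 0.57, -0.42]
wrist_force: [0.7, -0.4, 0.3]
grip_width: 0.0005
```

```bash
cat > st.py <<'E'
from bench import *
from pose import *
s=observe();print(s["position"].round(4),((s["position"][:2]-T)@R*1e3).round(1),s["wrist_force"].round(1),s["t"])
E
python3 st.py
```

```text
[0.5655 0.1555 0.0676] [-49.  -63.9] [ 0.7 -0.4  0.3] 3.375
```

carry_out:
  moves:
    - [-0.3, 0, -1.5, 0, 255]
    - [0, 0, -1.5, 0, 255]
    - [0, 0, -1.2, 0, 255]
    - [0, 0, 0, 0, 255]

```text
t: 3.88
position: [0.562, 0.1554, 0.0224]
ee_rot: [0.42, -0.569, 0.57, -0.42]
wrist_force: [-0.8, 0.4, 0.5]
grip_width: 0.0007
```

```bash
python3 st.py
```

```text
[0.562  0.1554 0.0224] [-52.3 -65. ] [-0.8  0.4  0.5] 3.875
```

carry_out:
  moves:
    - [0.3, 1, 0, 0, 255]
    - [0.3, 1, 0, 0, 255]
    - [0.3, 1, 0, 0, 255]
    - [0.3, 1, 0, 0, 255]
    - [0.3, 1, 0, 0, 255]
    - [0.3, 1, 0, 0, 255]
    - [0, 0, 0, 0, 255]

```text
t: 4.75
position: [0.5811, 0.2198, 0.023]
ee_rot: [0.42, -0.568, 0.57, -0.419]
wrist_force: [-0.2, 0.2, 0.1]
grip_width: 0.0006
```

```bash
python3 st.py
```

```text
[0.5811 0.2198 0.023 ] [-52.1   2.2] [-0.2  0.2  0.1] 4.75
```

carry_out:
  moves:
    - [0.3, 0.9, 0, 0, 255]
    - [0, 0, 0, 0, 255]

```text
t: 5.0
position: [0.5846, 0.2286, 0.023]
ee_rot: [0.42, -0.568, 0.57, -0.419]
wrist_force: [0.3, -0.2, 0.5]
grip_width: 0.0007
```

```bash
python3 st.py
cat > pic.py <<'E'
from bench import *
import cv2,sys,numpy as np
n=sys.argv[1]
a=camera("scene")["img"][185:275,320:425];b=camera("wrist")["img"][20:250,240:480]
a=cv2.resize(a,(400,343),interpolation=2);b=cv2.resize(b,(358,343),interpolation=2)
cv2.imwrite(f"pics/{n}.png",np.clip(np.hstack([np.clip(a*1.5,0,255),b])[:,:,::-1],0,255).astype(np.uint8))
E
python3 pic.py p3
```

```text
[0.5846 0.2286 0.023 ] [-51.2  11.6] [ 0.3 -0.2  0.5] 5.0
```

View pics/p3.png

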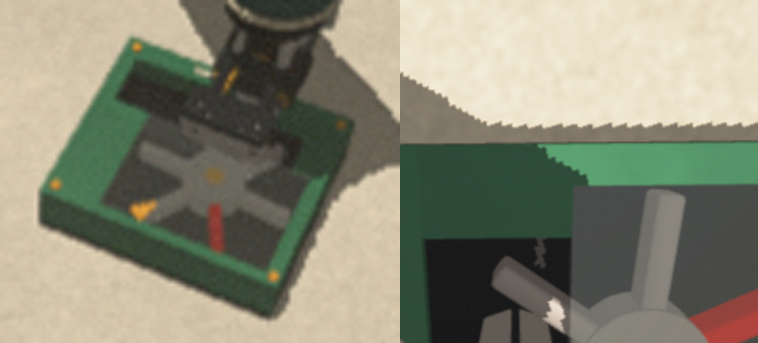

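The scene view shows that the red tooth (215,230) is now one tooth short of the pointer (143,210). I'll lift clear, go back and take the next tooth.

carry_out:
  moves:
    - [-0.1, -0.4, 0, 0, 255]
    - [0, 0, 2, 0, 255]
    - [0, 0, 2.5, 0, 255]
    - [0, 0, 1, 0, 255]
    - [-0.6, -1.8, 0, 0, 255]
    - [-0.6, -1.8, 0, 0, 255]
    - [-0.6, -1.8, 0, 0, 255]
    - [-0.5, -1.5, 0, 0, 255]
    - [0, 0, 0, 0, 255]
    - [0, 0, 0, 0, 255]

```text
t: 6.35
position: [0.5585, 0.1476, 0.0815]
ee_rot: [0.419, -0.569, 0.571, -0.418]
wrist_force: [0.4, 0.4, -0.7]
grip_width: 0.0002
```

```bash
python3 st.py;python3 pic.py p4
```

```text
[0.5585 0.1476 0.0815] [-53.5 -73.5] [ 0.4  0.4 -0.7] 6.35
```

View pics/p4.png

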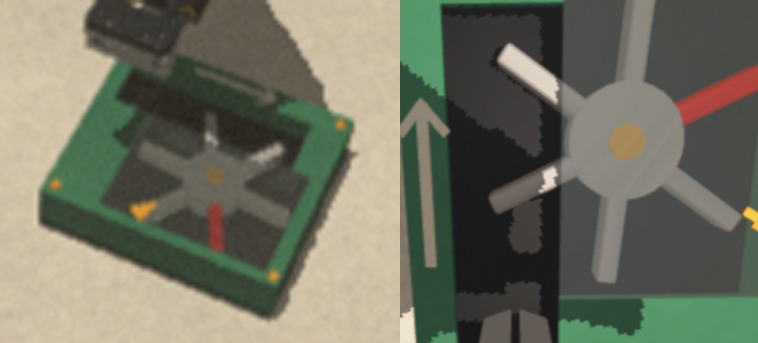

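carry_out:
  moves:
    - [0.2, 0.5, 0, 0, 255]
    - [0, 0, -1.5, 0, 255]
    - [0, 0, -2, 0, 255]
    - [0, 0, -1.4, 0, 255]
    - [0, 0, -0.9, 0, 255]
    - [0, 0, 0, 0, 255]

```text
t: 7.2
position: [0.5595, 0.1545, 0.0177]
ee_rot: [0.42, -0.569, 0.57, -0.418]
wrist_force: [-0.1, 0.4, 0.9]
grip_width: 0.0004
```

```bash
python3 st.py
```

```text
[0.5595 0.1545 0.0177] [-54.4 -66.6] [-0.1  0.4  0.9] 7.2
```

carry_out:
  moves:
    - [0.3, 1, 0.4, 0, 255]
    - [0.3, 1, 0, 0, 255]
    - [0.3, 1, 0, 0, 255]
    - [0.3, 1, 0, 0, 255]
    - [0.4, 1, 0, 0, 255]
    - [0.4, 1, 0, 0, 255]
    - [0, 0, 0, 0, 255]
    - [0, 0, 0, 0, 255]

```text
t: 8.2
position: [0.5807, 0.2192, 0.0231]
ee_rot: [0.421, -0.568, 0.57, -0.418]
wrist_force: [-0.2, -1.7, -0.3]
grip_width: 0.0002
```

```bash
python3 st.py;python3 pic.py p5
```

```text
[0.5807 0.2192 0.0231] [-52.4   1.5] [-0.2 -1.7 -0.3] 8.2
```

View pics/p5.png

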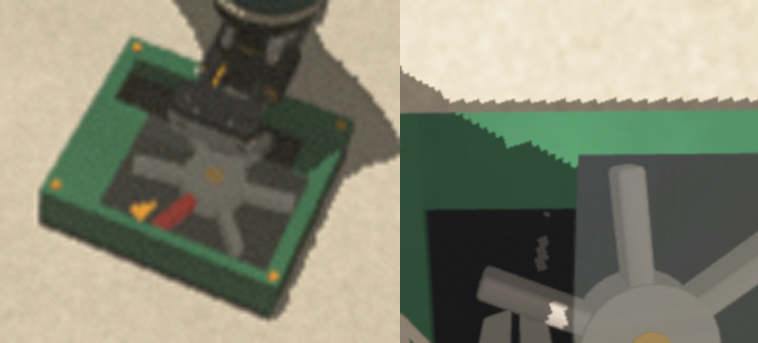

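carry_out:
  moves:
    - [0.2, 0.7, 0, 0, 255]
    - [0, 0, 0, 0, 255]

```text
t: 8.55
position: [0.5829, 0.2255, 0.0231]
ee_rot: [0.421, -0.568, 0.571, -0.418]
wrist_force: [-0.1, 1.1, -0.3]
grip_width: 0.0003
```

```bash
python3 st.py
```

```text
[0.5829 0.2255 0.0231] [-52.    8.2] [-0.1  1.1 -0.3] 8.55
```

Back off, lift and look from a clear position.

carry_out:
  moves:
    - [-0.1, -0.4, 0, 0, 255]
    - [0, 0, 2, 0, 255]
    - [0, 0, 3, 0, 255]
    - [0, 0, 4, 0, 255]
    - [-1, -3, 3, 0, 255]
    - [-1, -3, 2, 0, 255]
    - [0, 0, 0, 0, 255]
    - [0, 0, 0, 0, 255]
    - [0, 0, 0, 0, 255]

```text
t: 9.68
position: [0.5615, 0.1629, 0.1759]
ee_rot: [0.419, -0.567, 0.57, -0.421]
wrist_force: [0.1, -0.5, -0.4]
grip_width: 0.0006
```

```bash
python3 st.py;python3 pic.py p6
python3 - <<'E'
from bench import *
from pose import *
from h import *
from scipy.spatial.transform import Rotation as Ro
c0=np.load("scene0.npz");c=camera("scene")
s=observe();cw=camera("wrist")
M=np.eye(4);M[:3,:3]=Ro.from_quat(s["ee_rot"]).as_matrix();M[:3,3]=s["position"];A=M@cw["tool_from_camera"]
cw["R"]=A[:3,:3].T;cw["t"]=-A[:3,:3].T@A[:3,3]
for n,k in (("scene",c),("wrist",cw)):
    hs=cv2.cvtColor(k["img"],cv2.COLOR_RGB2HSV)
    m=cv2.inRange(hs,(0,110,60),(7,255,255))|cv2.inRange(hs,(172,110,60),(180,255,255))
    cs,_=cv2.findContours(m,0,2)
    for q in cs:
        if cv2.contourArea(q)<10: continue
        x=q[:,0].mean(0);P=(onz(k,*x,.04)[:2]-T)@R*1e3
        if np.hypot(*P)<80: print(n,x,P.round(1),"angle",np.degrees(np.arctan2(P[1],-P[0]))%360,"want 210")
# bystander change check in scene
for nm,(x0,y0,x1,y1) in {"tray":(135,160,190,235),"spare":(205,165,290,235)}.items():
    d=np.abs(c["img"][y0:y1,x0:x1].astype(int)-c0["img"][y0:y1,x0:x1]).max(2);print(nm,"frac changed",(d>40).mean())
E
```

```text
[0.5615 0.1629 0.1759] [-54.9 -57.9] [ 0.1 -0.5 -0.4] 9.675
scene [364.71428571 238.85714286] [ 42.4 -16.3] angle 201.02924716022372 want 210
wrist [409.07575758 155.04545455] [ 37.9 -22.2] angle 210.4082218864984 want 210
tray frac changed 0.0
spare frac changed 0.0
```

View pics/p6.png

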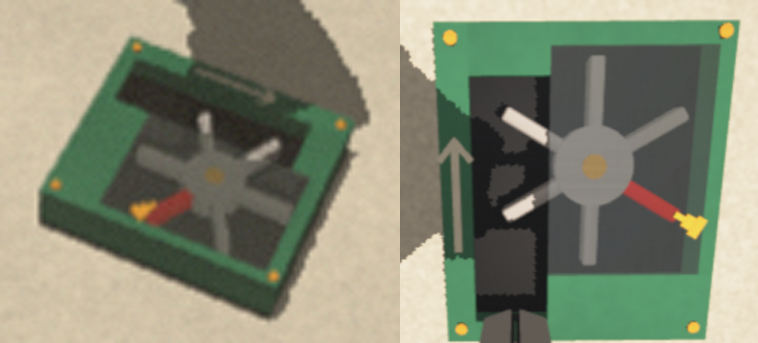

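```bash
python3 -c "
from bench import *
print(observe()['wrist_force']);print(close_job())"
```

```text
[-0.10931611 -0.07994752  0.21649552]
the job is handed in; nothing more can be done
None
```

I pushed the green feeder's star wheel round in two strokes through the slot with the closed fingertips. I then raised the arm to about 126 mm above the cover and handed the job in at about 10 s.

- **Red tooth:** the wrist camera put it at 210.4° against a target of 210°, and in that picture it lines up with the brass pointer.
- **Disagreement:** the scene camera read 201°, about 9° short but still inside the 12° tolerance. I think this reading is off because that view is oblique, the pointer hides part of the tooth and the feeder position is only known to a few mm. I did not resolve it further. The slot teeth sit evenly either side of the slot's centre line, which supports the wrist camera's reading.
- **Bystanders:** the spare feeder and the slide tray showed no changed pixels in the scene view. The wrist force at the end was close to zero.

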